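Clear a set chocolate plug from a dosing nozzle

ROBOT

A 7-joint arm with a two-finger parallel gripper is mounted at the origin on the work surface. World frame = base frame: x ahead of the robot, y to its left, z up, the work surface at z = 0. Lengths are in m, angles in rad, forces in N, time in s.
With the tool pointing down it reaches from about 0.4 to 0.875 m from the base axis. Payload 6.5 kg.
Tool frame: the origin (TCP) lies between the finger pads; the fingertips stand 19 mm ahead of it and the grasp point (between the pads) is the TCP (tip_extent is the distance from the TCP to the fingertips, in m); z points along the fingers, y is the line along which they close (so a half turn about z gives the same grasp; the last joint's range is limited). The gripper opens to 88 mm and grips with 3 to 60 N. Pads are 18 mm wide; open, the fingers measure 123 mm over their backs; the gripper's body (75 mm by 187 mm) begins 45 mm behind the grasp point.
Start: joints at [1.28, 0.536, -0.004, 1.538, 0.003, 1.067, -0.071], TCP at [0.145, -0.634, 0.258] pointing down, gripper open.
Joint ranges: [-2.7, 2.7], [-0.37, 2.16], [-1.27, 1.26], [0.24, 2.4], [-1.31, 4.45], [0.19, 1.91], [-2.76, 2.76]. Speed limits (rad/s): [2.39, 2.39, 3.14, 3.14, 3.14, 3.14, 3.14].

INTERFACE

Orientations are given as a unit quaternion [x, y, z, w].
In Python, from plant import observe, get_image, camera_params, sign_off, tip_extent gives the robot as it stands. The module is installed in compiled form; this text tells all that it offers.
- The arm moves only by the tool send_rows, never from a script. Its argument "commands" is a list of rows, each a list of 7 numbers: the shift along the world's x, y, z normalised to -1 to 1, where 1 is 50 cm, then the turn, a rotation vector about the world's x, y, z normalised to -1 to 1, where 1 is 2 rad, then the gripper command: -1 is shut, 1 is fully open, values between are in proportion. A call has 1 to 8 rows; each row shifts and turns the commanded pose from where the row before left it; what a row does not reach is not made up. A row lasts 1/10 s, in which the tool goes at most 50 mm and 8.59 degrees, less where a joint would pass 70% of its speed; a pose out of reach is approached as far as the arm can. A call with a number of a shift or a turn outside -1 to 1 is refused whole. A call with a gripper value outside its range is refused whole. The fingers move at their own pace and stop on an object; the grip force is fixed at half the most. Time passes only in rows, so rows that do not move let the fingers close. It gives the time, the measured TCP pose, the force, the opening and the grip force at its end, in the units of the state.
- observe(): the state, without advancing time (a new reading comes with each control period).
- get_image(name): name is "scene" or "top" or "wrist"; returns the picture (384x512x3 uint8, blue, green, red); there is no depth.
- camera_params(name): a dict with "vertical_fov" (degrees; the focal length in pixels is half the picture's height over the tangent of half this angle, whatever the lens; pixels are square), "cx", "cy" (the principal point, pixels), "xyz" and "attitude" of the camera in the world. Camera axes: x right, y up, looking along -z (the intrinsics and any distortion apply to the point x, -y, -z); pixel columns grow to the right and rows downward; lengths in m; the calibration is good to about 2 mm. A picture is of the moment at which its call begins: read the wrist's pose just before it. camera_params takes no time and is no camera call; for the wrist camera it gives the pose at the moment of the call.
- sign_off(): hands the job in; it is judged then, once.
The state is a dict: "time": time; "joint_positions": joint angles; "joint_vel": joint speeds; "joint_efforts": joint torques, N m; "tcp_pos": TCP position; "tool_rot": TCP orientation; "wrist_force": force on the tool from outside, world axes, zero at the start; "moment": the same for the moment, N m; "width": opening from 0.0 (shut) to 1.0 (fully open); "gripper_force": force on a finger pad.
Only numpy, scipy, OpenCV 4.12 (cv2) and the standard library are available. Lean on these libraries where they do the work, as an engineer would, in place of code of your own. Each camera call takes 0.05 s, during which the arm holds its last target. There are 200 camera calls.

TASK

A plug of set chocolate is stuck in the nozzle tube: turn the valve handle to three pips so that the bore is open, then push the plug through with the push rod, out of the far end into the catch pan. Draw the rod out and lay it back in its rest the way it lay, and leave the valve at three. Do not touch the plug with the gripper, and leave the other things on the table where they are.

Things in the scene. Friction and masses are not known exactly. Their poses are not given: they have to be found in the camera images.
- station: Fixed nozzle station on a 150 x 90 mm base plate, 12 mm thick. Origin on the table under the tube. +x is the pushing direction: along x lie the steel tube (-60 to 17 mm; 34 mm outside, 26 mm bore, level, axis 90 mm above the table), the valve (15 to 75 mm) and the catch pan (70 to 174 mm). Two white clamp blocks, 52 mm wide, hold the tube at x -42 and -2 mm, to 104 mm height.
- tube_mouth (a point): Centre of the tube's open inlet end, 90 mm above the table; its x axis points into the bore. Before it is only the base plate, reaching 15 mm. A sprung shoe in the bore's roof holds the plug fast: for the rod, the bore is free to 8 mm above its axis and 13 mm below. Moving the plug takes 5 to 20 N.
- outlet (a point): Centre of the valve's outlet, on the bore axis, 135 mm from the mouth. The plug drops off here once the rod's tip has come to the outlet or up to 10 mm past it.
- pan (a point): Centre of the inner floor of the white catch pan below the outlet, 4 mm above the table; inside 96 x 88 mm (x, y), rim 42 mm above the table.
- valve (a joint): Valve angle, rad, counterclockwise from above. Detents at 0 (one pip), 0.5 (two), 1.0 (three) and 1.5 (four pips); let go, it snaps to the nearest. Only at 1.0 is the passage in line with the bore; else it is blocked. It starts at one or two pips. Up to 0.2 N m turns it.
- valve_bar (a point): Centre of the dark bar handle on the valve, on its vertical turning axis, 138 mm above the table. Bar 44 mm long, 12 wide, 24 high, pointer nose at one end; its underside is 12 mm above a white dial of 80 mm diameter. The nose points (valve angle - 1.0) rad from the station's +x, so at three pips the bar lies along the tube, nose to the outlet.
- plug_center (a point): Centre of the chocolate plug, a cylinder of 22 mm diameter and 26 mm length, 30 g, stuck lengthways in the bore, 40 to 65 mm inside the mouth.
- rod_grip (a point): Push rod, 0.33 kg: black square handle 24 x 24 mm, 80 mm long, then a steel shaft of 10 mm diameter, 165 mm long. This point is on its axis in the handle, at the balance point, 30 mm behind the handle's front face, 50 mm from its rear end; x points along the rod to the tip, z up. It starts level in the rest, axis 45 mm above the table.
- rod_tip (a point): End of the rod's shaft, on its axis, 195 mm ahead of rod_grip.
- rest_seat (a point): Where rod_grip lies when seated: 45 mm above the table, x along the seated rod to the tip. The fixed white rest has a base plate 200 x 50 mm, 8 mm thick, and two open-topped forks: the rear one 36 to 48 mm behind this point, slot 34 mm wide for the handle, cheeks to 52 mm height; the front one 104 to 116 mm ahead, slot 24 mm for the shaft, cheeks to 55 mm.
- mould: Bystander: white plastic mould block 110 x 70 mm, 34 mm high, with three chocolate bars standing out of it to 45 mm. Origin at the centre of its underside.
- spare_tube: Bystander: loose spare steel tube standing on end, 34 mm outside diameter, 75 mm high. Origin at the centre of its underside.
- bottle: Bystander: white plastic bottle, 56 mm diameter, 170 mm high, near the station on the robot's side. Origin at the centre of its underside.
- jar: Bystander: closed grey plastic jar, 66 mm diameter, 110 mm high. Origin at the centre of its underside.
- scraper: Bystander: scraper lying flat, about 280 mm long. Origin at the underside, near the middle of its length.
- cup: Bystander: steel cup, 80 mm across, 85 mm high. Origin at the centre of its underside.
- brush: Bystander: brush lying flat, about 200 mm long. Origin at the underside, near the middle of its length.
- bonbon: Bystander: single chocolate, 34 mm across, 21 mm high. Origin at the centre of its underside.

How it is judged:
On the way, in this order (a step that is already met when the one before it is completed fails the run):
1. the valve stands at three pips (value of joint valve between 0.88 and 1.12 rad), for 0.2 s.
2. the plug lies in the catch pan, pushed out with the rod, whose tip is in the valve, at the outlet or past it (all of step 1 and x of plug_center in the frame of pan between -0.05 and 0.05 m and y of plug_center in the frame of pan between -0.046 and 0.046 m and z of plug_center in the frame of pan below 0.036 m and x of rod_tip in the frame of outlet above -0.06 m and y of rod_tip in the frame of outlet between -0.02 and 0.02 m and z of rod_tip in the frame of outlet between -0.02 and 0.02 m), for 0.1 s.
3. the rod is back in its rest (x of rod_grip in the frame of rest_seat between -0.015 and 0.015 m and y of rod_grip in the frame of rest_seat between -0.008 and 0.008 m and z of rod_grip in the frame of rest_seat between -0.005 and 0.005 m and x of rod_tip in the frame of rest_seat above 0.15 m and angle between the x axis of rod_grip and the x axis of rest_seat, either way round below 0.08 rad), for 0.2 s.
At the end, for the whole second after the job is handed in: The valve stands at three pips (within 0.12 rad), the plug lies at rest in the catch pan, and the rod lies at rest in its rest, tip the same way as before, let go, within 15 mm lengthways, 8 mm sideways, 5 mm in height and 0.08 rad of its seat (all of step 1 and all of step 3 and x of plug_center in the frame of pan between -0.05 and 0.05 m and y of plug_center in the frame of pan between -0.046 and 0.046 m and z of plug_center in the frame of pan below 0.036 m and linear speed of rod below 0.02 m/s and linear speed of plug below 0.03 m/s and contact force between rod and the fingers below 0.1 N); the robot touches nothing.
It fails at once if the gripper touches the plug (contact force between the fingers and plug above 0.5 N).
It fails at once if a bystander (mould block, spare tube, bottle, jar, scraper, cup, brush or chocolate) is moved by more than 30 mm or tipped over (distance of any of mould, spare_tube, bottle, jar, scraper, cup, brush, bonbon from where it was at the start of the episode above 0.03 m or angle between any of spare_tube, bottle, jar, cup's own z axis and vertical above 0.5 rad).
It also fails if it takes over 61 s, if anything falls off the work surface, if the arm or the gripper's body presses on something with over 40 N, if the wrist force passes 120 N, or if a joint passes its speed limit or range.

## Working session

There is one attempt and no reset: what is moved stays moved. The work goes in short steps, Python scripts to look and compute and a tool call to move; the robot and the scene stay as the last step left them, time stands still between calls to the robot, and variables do not carry over. Pictures are saved under pics/ and viewed, at most 10 in all, crops included, and the job is handed in when it is done.

Besides the shell and the picture viewer there is one more tool, called after "Emit:" as name(argument=value, ...), one argument or row to a line, values as JSON. send_rows: Moves the arm, as the interface text tells. Its arguments: {"type":"object","properties":{"commands":{"type":"array"}},"required":["commands"]}

```bash
mkdir -p pics; python3 - <<'E'
from plant import *
import cv2
print(observe(), tip_extent if not callable(tip_extent) else tip_extent())
for n in("scene","top","wrist"):
    print(n,camera_params(n))
    cv2.imwrite(f"pics/{n}0.png",get_image(n))
E
```

```text
{'time': 0.0, 'joint_positions': array([ 1.27979648,  0.53713033, -0.00444265,  1.53880723,  0.00261002,
        1.06727482, -0.07123813]), 'joint_vel': array([-0.00140728, -0.00023081, -0.00061188, -0.00101895, -0.00022791,
       -0.00036618, -0.00012815]), 'joint_efforts': array([ 2.29562456e-04, -5.70976317e+01,  9.90497880e-01, -2.51604241e+01,
       -5.64557745e-02,  1.79124449e-02,  1.49995917e-04]), 'tcp_pos': array([ 0.1447595 , -0.63311962,  0.25688792]), 'tool_rot': array([ 9.93687100e-01,  1.12184210e-01, -1.52722061e-04, -7.92413504e-04]), 'wrist_force': array([ 0.09289711, -0.43137861,  0.00596734]), 'moment': array([ 0.05561244, -0.01770076,  0.00559831]), 'gripper_force': 0.0, 'width': 1.0044013403178886} 0.019
scene {'vertical_fov': 47.6624143037257, 'cx': 251.50899164787901, 'cy': 187.8540965585731, 'xyz': array([ 1.04835671, -0.66800539,  0.73850887]), 'attitude': array([0.45157209, 0.1222555 , 0.25584781, 0.84597762])}
top {'vertical_fov': 47.66069876531663, 'cx': 248.8633773753459, 'cy': 195.89532697816844, 'xyz': array([0.41519435, 0.12204417, 1.32447232]), 'attitude': array([ 0.0320727 , -0.0505338 , -0.70566091,  0.70601725])}
wrist {'vertical_fov': 63.21304423363977, 'cx': 253.81472391724887, 'cy': 191.20656674251444, 'xyz': array([ 0.22668705, -0.61663824,  0.38503534]), 'attitude': array([-0.1250531 ,  0.10057276, -0.61551687,  0.77161249])}
```

View pics/top0.png

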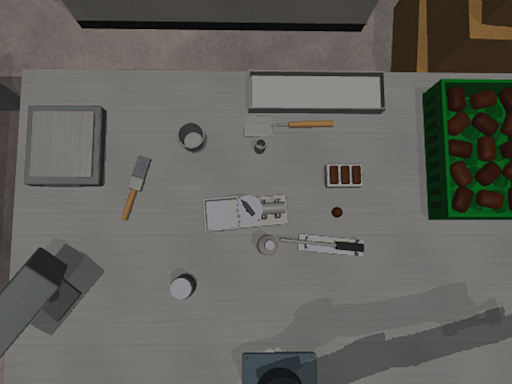

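View pics/scene0.png

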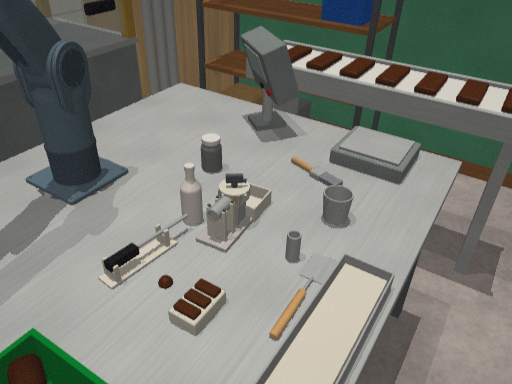

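The top view shows the station near (245,212) with its mouth at the right, about (287,208), and the pan at the left. The rod lies in its rest at (330,245) with the tip pointing left at about (281,240). The bottle is at (268,244), just beyond the tip, and the bonbon is at (337,212). The scene view agrees with this.

```bash
cat > h.py <<'E'
import numpy as np, cv2
from scipy.spatial.transform import Rotation as R
from plant import *
def proj(c,P):
    q=(np.atleast_2d(P)-c["xyz"])@R.from_quat(c["attitude"]).as_matrix()
    f=192/np.tan(np.radians(c["vertical_fov"]/2))
    return np.c_[c["cx"]+f*q[:,0]/-q[:,2], c["cy"]-f*q[:,1]/-q[:,2]]
def ray(c,uv,z):
    uv=np.atleast_2d(uv).astype(float); f=192/np.tan(np.radians(c["vertical_fov"]/2))
    d=np.c_[(uv[:,0]-c["cx"])/f,-(uv[:,1]-c["cy"])/f,-np.ones(len(uv))]@R.from_quat(c["attitude"]).as_matrix().T
    return c["xyz"]+d*((z-c["xyz"][2])/d[:,2])[:,None]
E
python3 - <<'E'
from h import *
t=camera_params("top")
im=cv2.imread("pics/top0.png")
c=cv2.resize(im[170:270,190:380],None,fx=4,fy=4,interpolation=cv2.INTER_CUBIC)
cv2.imwrite("pics/topc.png",c)
for n,p,z in [("mouth",(287,207),.107),("valve",(248,208),.15),("handle rear",(364,246),.057),("handle front",(336,244),.057),("tip",(281,240),.045),("bottle",(268,244),.17),("bonbon",(337,212),.02)]: print(n,ray(t,p,z)[0].round(3))
E
```

```text
mouth [ 0.527 -0.017  0.107]
valve [0.52  0.094 0.15 ]
handle rear [ 0.418 -0.247  0.057]
handle front [ 0.423 -0.165  0.057]
tip [ 0.435 -0.006  0.045]
bottle [0.423 0.041 0.17 ]
bonbon [ 0.52  -0.179  0.02 ]
```

View pics/topc.png

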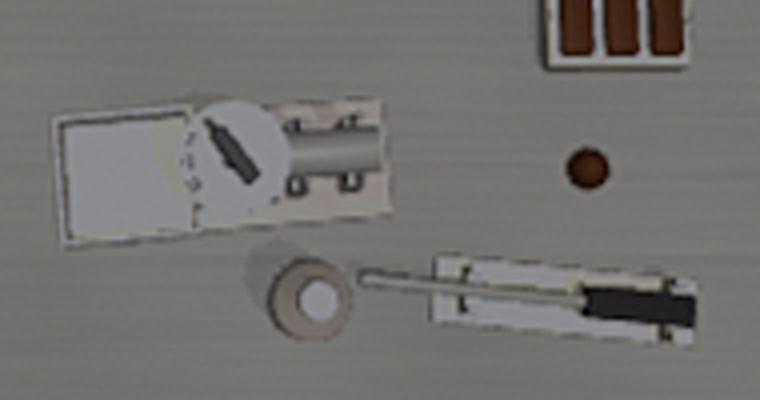

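The nose points up-left at about (205,120) in the crop, so the valve stands near one pip. I'm moving the wrist camera over the work area, with the tool's x axis along the rod direction.

Emit:
send_rows(
  commands=[
    [0.06,0.068,0.03,0,0,0.07,1],
    [0.06,0.068,0.03,0,0,0.07,1],
    [0.06,0.068,0.03,0,0,0.07,1],
    [0.06,0.068,0.03,0,0,0.07,1],
    [0.06,0.068,0.03,0,0,0.07,1],
    [0.06,0.068,0.03,0,0,0.07,1],
    [0.06,0.068,0.03,0,0,0.07,1],
    [0.06,0.068,0.03,0,0,0.07,1],
  ],
)

```text
time: 0.95
tcp_pos: [0.3856, -0.36, 0.3783]
tool_rot: [0.781, 0.625, -0.0, -0.0]
wrist_force: [1.1, -0.1, 0.2]
width: 1.004
gripper_force: 0.0
```

Emit:
send_rows(
  commands=[
    [0.014,0.07,0,0,0,0.07,1],
    [0.014,0.07,0,0,0,0.07,1],
    [0.014,0.07,0,0,0,0,1],
    [0.014,0.07,0,0,0,0,1],
    [0.014,0.07,0,0,0,0,1],
    [0.014,0.07,0,0,0,0,1],
    [0.014,0.07,0,0,0,0,1],
    [0.014,0.07,0,0,0,0,1],
  ],
)

```text
time: 1.75
tcp_pos: [0.4408, -0.0803, 0.3777]
tool_rot: [0.688, 0.726, -0.0, 0.0]
wrist_force: [0.2, -0.1, -0.3]
width: 1.002
gripper_force: 0.0
```

```bash
python3 - <<'E'
from h import *
s=observe();print(s["time"],s["tcp_pos"],R.from_quat(s["tool_rot"]).as_matrix().round(3),s["joint_positions"].round(2))
w=camera_params("wrist");im=get_image("wrist")
import pickle;pickle.dump(w,open("w1.pkl","wb"))
cv2.imwrite("pics/w1.png",im);print(w)
E
```

```text
1.75 [ 0.44076664 -0.0802646   0.37767688] [[-0.054  0.999 -0.   ]
 [ 0.999  0.054 -0.   ]
 [-0.    -0.    -1.   ]] [ 0.67  0.1  -0.63  1.86  0.07  1.2   0.07]
{'vertical_fov': 63.21304423363977, 'cx': 253.81472391724887, 'cy': 191.20656674251444, 'xyz': array([0.43771693, 0.00050806, 0.50574002]), 'attitude': array([-0.1606472 , -0.00419403,  0.02609571,  0.98665795])}
```

View pics/w1.png

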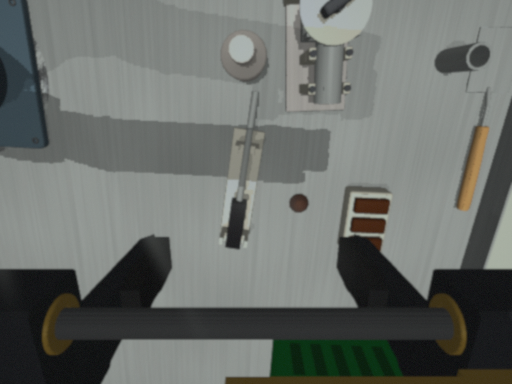

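The wrist view shows the rod with its handle at (237,222) and tip at (255,95). The tube mouth is at (328,103) and the bonbon at (299,203). The valve is cut off at the top edge, so I'm moving forward and segmenting there.

Emit:
send_rows(
  commands=[
    [0.02,0.08,0,0,0,0,1],
    [0.02,0.08,0,0,0,0,1],
    [0.02,0.08,0,0,0,0,1],
    [0,0,0,0,0,0,1],
  ],
)

```text
time: 2.2
tcp_pos: [0.4711, 0.0441, 0.378]
tool_rot: [0.685, 0.729, 0.001, -0.001]
wrist_force: [0.2, 1.0, 0.5]
width: 1.002
gripper_force: 0.0
```

```bash
python3 - <<'E'
from h import *
import pickle
w=camera_params("wrist");im=get_image("wrist")
pickle.dump(w,open("w2.pkl","wb"));cv2.imwrite("pics/w2.png",im)
g=cv2.cvtColor(im,cv2.COLOR_BGR2GRAY)
def blobs(g,w,roi,th,amin=40):
    x0,y0,x1,y1=roi
    m=np.zeros_like(g);m[y0:y1,x0:x1]=(g[y0:y1,x0:x1]<th)*255
    for c in cv2.findContours(m,0,2)[0]:
        if cv2.contourArea(c)>amin: print(cv2.contourArea(c),np.int32(cv2.boundingRect(c)),cv2.minAreaRect(c))
print("w2");blobs(g,w,(180,0,420,260),45)
w1=pickle.load(open("w1.pkl","rb"));g1=cv2.imread("pics/w1.png",0)
print("w1");blobs(g1,w1,(180,0,420,260),45)
big=cv2.resize(im[20:240,190:420],None,fx=2.6,fy=2.6,interpolation=cv2.INTER_CUBIC);cv2.imwrite("pics/w2c.png",big)
E
```

```text
w2
757.5 [338 236  48  24] ((361.5, 247.5), (22.999996185302734, 46.99999237060547), 90.0)
w1
856.5 [339 236  47  24] ((362.0, 247.5), (23.0, 46.0), 90.0)
75.0 [352 218  32  14] ((367.4072265625, 224.54124450683594), (31.01343536376953, 12.21466064453125), 2.6025619506835938)
381.0 [227 209  16  39] ((234.7103729248047, 227.9758758544922), (13.37032413482666, 37.7026481628418), 4.763640880584717)
54.0 [355 199  33  12] ((369.79022216796875, 200.81222534179688), (10.401172637939453, 33.2337760925293), 75.52970886230469)
```

View pics/w2c.png

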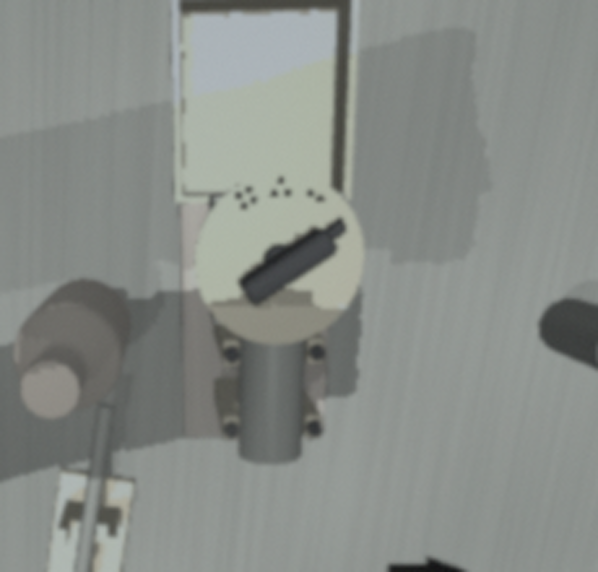

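The crop (2.6x, offset 190,20) shows the bar from (251,295) to its nose tip at (343,225). The dial centre is near (280,262), the tube axis runs from (272,345) to (271,460), and the three-pip mark is at (281,187).

```bash
python3 - <<'E'
from h import *
import pickle
w1,w2=[pickle.load(open(f"w{i}.pkl","rb")) for i in(1,2)]
u=lambda x,y:(190+(x+.5)/2.6-.5,20+(y+.5)/2.6-.5)
P={}
for n,p,z in [("dial",(280,262),.114),("barrear",(251,295),.145),("barfront",(325,243),.145),("nose",(343,225),.14),("tubeL",(240,452),.09),("tubeR",(301,452),.09),("mouthtop",(271,462),.107),("tubeL2",(244,350),.09),("tubeR2",(304,350),.09),("pip3",(281,188),.114),("panNW",(178,2),.042),("panSW",(180,202),.042),("panNE",(354,2),.042),("boltBL",(232,427),.104),("boltBR",(314,427),.104),("boltTL",(232,350),.104),("boltTR",(317,350),.104)]:
    P[n]=ray(w2,u(*p),z)[0];print(n,P[n].round(4))
a=lambda p,q:np.degrees(np.arctan2(*(P[q]-P[p])[[1,0]]))
print("bar yaw",a("barrear","barfront"),a("barrear","nose"),"pan edge",a("panSW","panNW"),"pip",a("dial","pip3"),a("boltBL","boltTL"),a("boltBR","boltTR"))
# rod in w1: handle mask + shaft
g=cv2.imread("pics/w1.png",0);m=np.zeros_like(g);m[180:255,215:255]=(g[180:255,215:255]<60)*255
c=max(cv2.findContours(m,0,2)[0],key=cv2.contourArea);r=cv2.minAreaRect(c);b=cv2.boxPoints(r);print(r);print(ray(w1,b,.057).round(4))
big=cv2.resize(cv2.imread("pics/w1.png")[85:255,190:350],None,fx=3.5,fy=3.5,interpolation=cv2.INTER_CUBIC);cv2.imwrite("pics/w1c.png",big)
E
```

```text
dial [0.5235 0.0898 0.114 ]
barrear [0.5078 0.0775 0.145 ]
barfront [0.5377 0.1017 0.145 ]
nose [0.5456 0.1095 0.14  ]
tubeL [ 0.516  -0.0141  0.09  ]
tubeR [ 0.549  -0.0121  0.09  ]
mouthtop [ 0.5306 -0.013   0.107 ]
tubeL2 [0.513  0.0418 0.09  ]
tubeR2 [0.5442 0.0438 0.09  ]
pip3 [0.5205 0.1231 0.114 ]
panNW [0.4682 0.2096 0.042 ]
panSW [0.4757 0.1121 0.042 ]
panNE [0.5579 0.2152 0.042 ]
boltBL [0.509  0.0039 0.104 ]
boltBR [0.5514 0.0065 0.104 ]
boltTL [0.5054 0.0442 0.104 ]
boltTR [0.5481 0.0469 0.104 ]
bar yaw 39.03360320877275 40.274859918125955 pan edge 94.42665318910132 pip 95.25704908905492 94.98227756019733 94.66640649330118
((235.20120239257812, 223.18902587890625), (15.23955249786377, 48.037723541259766), 6.340191841125488)
[[ 0.4041 -0.2452  0.057 ]
 [ 0.4103 -0.163   0.057 ]
 [ 0.4335 -0.1645  0.057 ]
 [ 0.4286 -0.247   0.057 ]]
```

View pics/w1c.png

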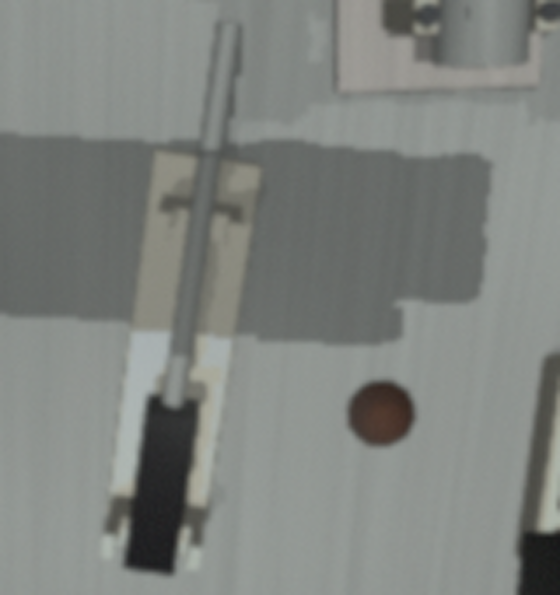

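Emit:
send_rows(
  commands=[
    [0.015,0.0135,-0.04,0,0,-0.07,0],
    [0.015,0.0135,-0.04,0,0,-0.07,0],
    [0.015,0.0135,-0.04,0,0,-0.07,0],
    [0.015,0.0135,-0.04,0,0,-0.07,0],
    [0.015,0.0135,-0.04,0,0,-0.07,-0.1],
    [0.015,0.0135,-0.04,0,0,-0.07,-0.2],
    [0.015,0.0135,-0.04,0,0,-0.07,-0.2],
    [0,0,0,0,0,0,-0.2],
  ],
)

```text
time: 3.05
tcp_pos: [0.5223, 0.0844, 0.2353]
tool_rot: [0.949, 0.316, -0.002, -0.0]
wrist_force: [-0.7, -0.3, 0.1]
width: 0.401
gripper_force: 0.0
```

```bash
python3 - <<'E'
from h import *
import pickle
s=observe();p=s["tcp_pos"];M=R.from_quat(s["tool_rot"]).as_matrix();print(s["time"],p.round(4),np.degrees(np.arctan2(M[1,0],M[0,0])),s["width"],M[:,2].round(4))
w=camera_params("wrist");im=get_image("wrist");cv2.imwrite("pics/w3.png",im);pickle.dump(w,open("w3.pkl","wb"))
w1=pickle.load(open("w1.pkl","rb"))
for q in[(228,22),(176,402),(205,150)]: print(ray(w1,(190+q[0]/3.5,85+q[1]/3.5),.047).round(4))
E
```

```text
3.05 [0.5223 0.0844 0.2353] 36.84666438762097 0.4011085205385622 [-0.0045 -0.0011 -1.    ]
[[ 0.4398 -0.0053  0.047 ]]
[[ 0.4254 -0.1681  0.047 ]]
[[ 0.4331 -0.0563  0.047 ]]
```

View pics/w3.png

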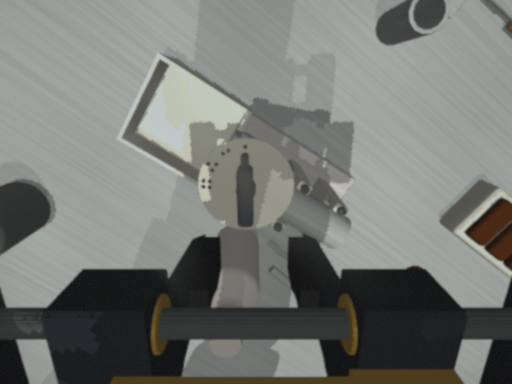

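The bar stands upright in the picture at about (246,195), between the fingers (mid column about 254). It needs a small correction.

```bash
python3 - <<'E'
from h import *
import pickle
w=pickle.load(open("w3.pkl","rb"));im=cv2.imread("pics/w3.png",0)
m=np.zeros_like(im);m[150:232,225:270]=(im[150:232,225:270]<75)*255
c=max(cv2.findContours(m,0,2)[0],key=cv2.contourArea);r=cv2.minAreaRect(c);print(r,cv2.boundingRect(c))
x,y,ww,hh=cv2.boundingRect(c)
a=ray(w,(246.5,y+hh-1),.145)[0];b=ray(w,(245.5,y),.14)[0];print(a,b,a+.022*(b-a)/np.linalg.norm(b-a),np.degrees(np.arctan2(b[1]-a[1],b[0]-a[0])),np.linalg.norm(b-a))
print(observe()["tcp_pos"])
for row in (195,215,225):
    q=np.where(m[row])[0];print(row,q.min(),q.max(),ray(w,[(q.mean(),row)],.15).round(4))
E
```

```text
((245.5, 190.0), (72.0, 17.0), 90.0) (237, 154, 18, 73)
[0.50507932 0.07603671 0.145     ] [0.54884986 0.1093107  0.14      ] [0.5225213  0.08929595 0.14300757] 37.24178724779968 0.05520886531073029
[0.52267759 0.08436367 0.2367723 ]
195 238 253 [[0.5264 0.0925 0.15  ]]
215 238 252 [[0.5136 0.0835 0.15  ]]
225 240 251 [[0.5072 0.0784 0.15  ]]
```

Emit:
send_rows(
  commands=[
    [0,0.003,-0.045,0,0,0,-0.2],
    [0,0.003,-0.045,0,0,0,-0.2],
    [0,0.003,-0.045,0,0,0,-0.2],
    [0,0.003,-0.045,0,0,0,-0.2],
    [0,0,0,0,0,0,-0.2],
    [0,0,0,0,0,0,-1],
    [0,0,0,0,0,0,-1],
    [0,0,0,0,0,0,-1],
  ],
)

```text
time: 3.9
tcp_pos: [0.5235, 0.0927, 0.1493]
tool_rot: [0.948, 0.317, 0.001, -0.001]
wrist_force: [-7.6, 7.6, 6.8]
width: 0.149
gripper_force: 5.3
```

Emit:
send_rows(
  commands=[
    [0,0,0,0,0,0.063,-1],
    [0,0,0,0,0,0.063,-1],
    [0,0,0,0,0,0.063,-1],
    [0,0,0,0,0,0.063,-1],
    [0,0,0,0,0,0.063,-1],
    [0,0,0,0,0,0.063,-1],
    [0,0,0,0,0,0.063,-1],
    [0,0,0,0,0,0.063,-1],
  ],
)

```text
time: 4.7
tcp_pos: [0.5225, 0.0947, 0.1492]
tool_rot: [0.676, 0.737, 0.001, -0.002]
wrist_force: [-6.6, 8.2, 4.2]
width: 0.181
gripper_force: 43.6
```

Emit:
send_rows(
  commands=[
    [0,0,0,0,0,0,-1],
    [0,0,0,0,0,0,-0.2],
    [0,0,0,0,0,0,-0.2],
    [0,0,0,0,0,0,-0.2],
    [0,0,0.06,0,0,0,-0.2],
    [0,0,0.08,0,0,0,-0.2],
    [0,0,0.08,0,0,0,-0.2],
    [0,0,0,0,0,0,-0.2],
  ],
)

```text
time: 5.5
tcp_pos: [0.5264, 0.0923, 0.2629]
tool_rot: [0.678, 0.735, 0.003, 0.003]
wrist_force: [-0.1, -0.9, -0.3]
width: 0.4
gripper_force: 0.0
```

```bash
python3 - <<'E'
from h import *
import pickle
s=observe();p=s["tcp_pos"];M=R.from_quat(s["tool_rot"]).as_matrix();print(s["time"],p.round(4),np.degrees(np.arctan2(M[1,0],M[0,0])),s["width"],M[:,2].round(4))
w=camera_params("wrist");im=get_image("wrist");cv2.imwrite("pics/w4.png",im);pickle.dump(w,open("w4.pkl","wb"))
E
```

```text
5.5 [0.5264 0.0923 0.2629] 94.66327994546035 0.40013228526410044 [ 9.2e-03  8.0e-04 -1.0e+00]
```

View pics/w4.png

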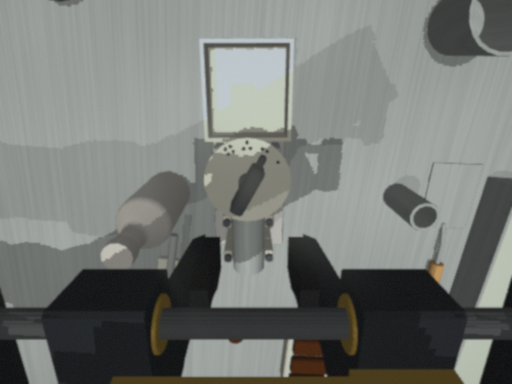

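The bar slipped in the grip and snapped to two pips, as its nose at (262,158) is still about 28° off. I'm regripping lower at that angle and turning on with some overshoot.

Emit:
send_rows(
  commands=[
    [-0.0015,-0.001,-0.03,0,0.0046,-0.0625,-0.2],
    [-0.0015,-0.001,-0.03,0,0,-0.0625,-0.2],
    [-0.0015,-0.001,-0.03,0,0,-0.0625,-0.2],
    [-0.0015,0,-0.03,0,0,-0.0625,-0.2],
    [0,0,-0.04,0,0,0,-0.2],
    [0,0,-0.04,0,0,0,-0.2],
    [0,0,-0.04,0,0,0,-0.2],
    [0,0,0,0,0,0,-0.2],
  ],
)

```text
time: 6.35
tcp_pos: [0.5191, 0.0894, 0.1351]
tool_rot: [0.838, 0.545, -0.004, -0.004]
wrist_force: [-0.5, 0.2, -0.4]
width: 0.399
gripper_force: 0.0
```

Emit:
send_rows(
  commands=[
    [0.008,0.002,0.01,0,0,0,-0.2],
    [0,0,0,0,0,0,-0.2],
    [0,0,0,0,0,0,-1],
    [0,0,0,0,0,0,-1],
    [0,0,0,0,0,0,-1],
    [0,0,0,0,0,0,-1],
  ],
)

```text
time: 6.95
tcp_pos: [0.5219, 0.0922, 0.1427]
tool_rot: [0.838, 0.545, -0.004, -0.005]
wrist_force: [-7.8, 2.1, 7.0]
width: 0.157
gripper_force: 30.0
```

Emit:
send_rows(
  commands=[
    [0,0,0,0,0,0.055,-1],
    [0,0,0,0,0,0.055,-1],
    [0,0,0,0,0,0.055,-1],
    [0,0,0,0,0,0.055,-1],
    [0,0,0,0,0,0.055,-1],
    [0,0,0,0,0,0.055,-1],
    [0,0,0,0,0,0,-1],
    [0,0,0,0,0,0,-1],
  ],
)

```text
time: 7.75
tcp_pos: [0.5219, 0.0925, 0.1426]
tool_rot: [0.616, 0.788, -0.004, -0.005]
wrist_force: [-7.2, 3.2, 3.8]
width: 0.164
gripper_force: 28.9
```

Emit:
send_rows(
  commands=[
    [0,0,0,0,0,0,-0.2],
    [0,0,0,0,0,0,-0.2],
    [0,0,0,0,0,0,-0.2],
    [0,0,0.06,0,0,0,-0.2],
    [0,0,0.08,0,0,0,-0.2],
    [0,0,0.08,0,0,0,-0.2],
    [0,0,0,0,0,0,-0.2],
  ],
)

```text
time: 8.45
tcp_pos: [0.5273, 0.0922, 0.2577]
tool_rot: [0.617, 0.787, -0.0, 0.0]
wrist_force: [0.8, 0.4, 0.0]
width: 0.399
gripper_force: 0.0
```

```bash
python3 - <<'E'
from h import *
import pickle
s=observe();p=s["tcp_pos"];M=R.from_quat(s["tool_rot"]).as_matrix();print(s["time"],p.round(4),np.degrees(np.arctan2(M[1,0],M[0,0])),s["width"],M[:,2].round(4))
w=camera_params("wrist");im=get_image("wrist");cv2.imwrite("pics/w5.png",im);pickle.dump(w,open("w5.pkl","wb"))
g=cv2.cvtColor(im,cv2.COLOR_BGR2GRAY)
m=np.zeros_like(g);m[145:222,210:285]=(g[145:222,210:285]<75)*255
c=max(cv2.findContours(m,0,2)[0],key=cv2.contourArea);print(cv2.minAreaRect(c),cv2.contourArea(c))
r=cv2.boxPoints(cv2.minAreaRect(c));print(ray(w,r,.148).round(4))
x0,y0,x1,y1=195,30,300,275
E
```

```text
8.45 [0.5273 0.0922 0.2577] 103.83730808491538 0.3988655823455755 [-1.e-04 -7.e-04 -1.e+00]
((246.9604034423828, 189.89605712890625), (15.423076629638672, 54.926055908203125), 5.710593223571777) 665.5
[[0.5193 0.0687 0.148 ]
 [0.5132 0.1147 0.148 ]
 [0.5252 0.1164 0.148 ]
 [0.532  0.0704 0.148 ]]
```

The valve bar now lies at about 98°, against 94.8° for the station, so it is at three pips. Moving on to the rod.

Emit:
send_rows(
  commands=[
    [-0.0265,-0.0706,0,0,0,-0.02,0.2],
    [-0.0265,-0.0706,0,0,0,-0.02,0.2],
    [-0.0265,-0.0706,0,0,0,-0.02,0.2],
    [-0.0265,-0.0706,0,0,0,-0.02,0.2],
    [-0.0265,-0.0706,0,0,0,-0.02,0.2],
    [-0.0265,-0.0706,0,0,0,-0.02,0.2],
    [-0.0265,-0.0706,0,0,0,-0.02,0.2],
    [-0.0265,-0.0706,0,0,0,-0.02,0.2],
  ],
)

```text
time: 9.3
tcp_pos: [0.4169, -0.1928, 0.2516]
tool_rot: [0.735, 0.678, -0.003, -0.004]
wrist_force: [0.7, -0.5, -1.3]
width: 0.602
gripper_force: 0.0
```

Emit:
send_rows(
  commands=[
    [0,0,-0.02,0,0,0,0.2],
    [0,0,0,0,0,0,0.2],
  ],
)

```text
time: 9.5
tcp_pos: [0.4169, -0.1916, 0.2409]
tool_rot: [0.735, 0.678, -0.004, -0.005]
wrist_force: [0.2, -0.5, -0.5]
width: 0.603
gripper_force: 0.0
```

```bash
python3 - <<'E'
from h import *
import pickle
s=observe();p=s["tcp_pos"];M=R.from_quat(s["tool_rot"]).as_matrix();print(s["time"],p.round(4),np.degrees(np.arctan2(M[1,0],M[0,0])),s["width"],M[:,2].round(4))
w=camera_params("wrist");im=get_image("wrist");cv2.imwrite("pics/w6.png",im);pickle.dump(w,open("w6.pkl","wb"))
g=cv2.cvtColor(im,cv2.COLOR_BGR2GRAY)
e=proj(w,[[.4164,-.2461,.057],[.4219,-.1638,.057],[.4398,-.0053,.047]]);print(e)
m=np.zeros_like(g);x=int(e[1,0]);m[120:330,x-40:x+40]=(g[120:330,x-40:x+40]<60)*255
for c in cv2.findContours(m,0,2)[0]:
    if cv2.contourArea(c)>60:print(cv2.boundingRect(c),cv2.minAreaRect(c))
cv2.imwrite("pics/w6c.png",cv2.resize(im,None,fx=1.5,fy=1.5))
E
```

```text
9.5 [ 0.4169 -0.1916  0.2409] 85.42394782465725 0.6030216152277833 [-0.0121  0.0024 -0.9999]
[[258.14050877 218.66209354]
 [257.34128407 142.86287118]
 [263.80163838 -41.61378085]]
(217, 309, 80, 21) ((256.5, 319.0), (20.0, 79.0), 90.0)
(248, 145, 23, 74) ((258.8363952636719, 181.51708984375), (21.118051528930664, 73.39288330078125), 1.1691392660140991)
```

View pics/w6c.png

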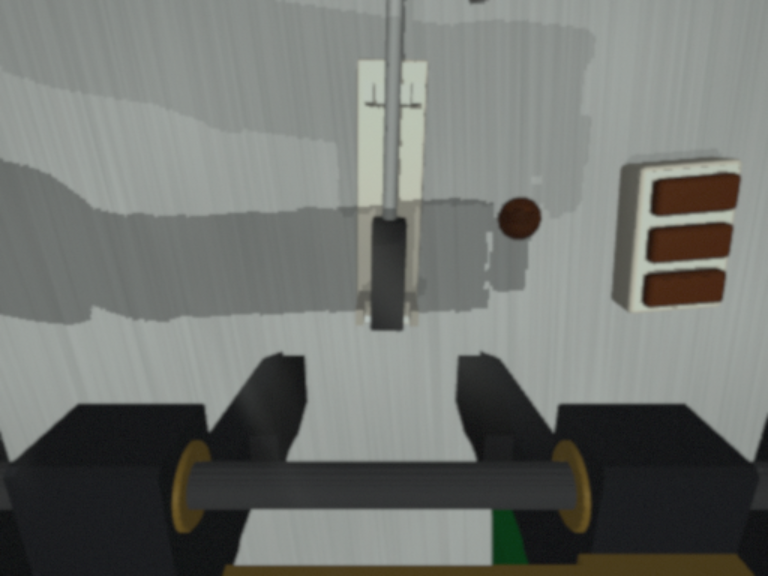

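The rod handle is centred at (259,182) in the raw picture, spanning rows 145 to 219, and lies nearly parallel to the fingers, whose mid column is about 254. The bonbon and mould are clear.

```bash
python3 - <<'E'
from h import *
import pickle
w=pickle.load(open("w6.pkl","rb"));g=cv2.imread("pics/w6.png",0)
def mid(r,lo,hi,th,inv=False):
    q=np.where(g[r,lo:hi]<th)[0];return lo+q.mean()
A=ray(w,[mid(215,235,285,60),218.8],.057)[0];B=ray(w,[mid(160,235,285,60),145],.057)[0]
C=ray(w,[mid(155,235,285,60),145],.045)[0]
d=B-A;d/=np.linalg.norm(d);print(A,B,np.linalg.norm(B-A),np.degrees(np.arctan2(d[1],d[0])),"grip",A+.05*d)
# tip from scene view: shaft end
t=camera_params("scene");print(proj(t,[[.4398,-.0053,.045],A+.05*d-[0,0,.012]]))
# shaft centre columns in wrist
for r in(20,60,100,135):
    row=cv2.GaussianBlur(g,(3,3),0)[r,245:285].astype(int);print(r,row.tolist())
E
```

```text
[ 0.41569409 -0.2462096   0.057     ] [ 0.42339486 -0.16607609  0.057     ] 0.0805026794366929 84.5107752598666 grip [ 0.42047702 -0.19643889  0.057     ]
[[186.59900468 215.5091948 ]
 [125.99609786 254.76622928]]
20 [138, 137, 137, 137, 138, 139, 139, 138, 138, 138, 137, 130, 118, 114, 122, 132, 140, 143, 142, 137, 129, 117, 104, 99, 109, 125, 137, 141, 141, 140, 138, 137, 136, 137, 137, 137, 137, 138, 140, 142]
60 [190, 189, 179, 162, 156, 168, 183, 189, 190, 188, 175, 150, 129, 126, 134, 141, 144, 142, 137, 128, 122, 132, 159, 181, 189, 190, 189, 183, 171, 165, 172, 184, 189, 190, 190, 190, 189, 182, 166, 146]
100 [190, 190, 190, 190, 190, 190, 190, 190, 188, 178, 157, 136, 130, 135, 142, 145, 143, 137, 127, 121, 131, 158, 181, 189, 190, 190, 190, 190, 190, 190, 191, 190, 190, 190, 190, 184, 170, 152, 142, 141]
135 [185, 183, 182, 181, 181, 181, 181, 180, 174, 158, 140, 132, 136, 142, 145, 144, 137, 126, 115, 111, 116, 123, 128, 129, 130, 130, 130, 129, 129, 129, 128, 127, 126, 126, 122, 115, 107, 103, 102, 102]
```

Emit:
send_rows(
  commands=[
    [0.001,-0.0012,-0.0375,-0.0012,-0.006,0,0.2],
    [0.001,-0.0012,-0.0375,0,0,0,0.2],
    [0.001,-0.0012,-0.0375,0,0,0,0.2],
    [0.001,-0.0012,-0.0375,0,0,0,0.2],
    [0.001,-0.0012,-0.0375,0,0,0,0.2],
    [0.001,-0.0012,-0.0375,0,0,0,0.2],
    [0.001,-0.0012,-0.0375,0,0,0,0.2],
    [0,0,-0.0375,0,0,0,0.2],
  ],
)

```text
time: 10.35
tcp_pos: [0.4227, -0.1937, 0.092]
tool_rot: [0.733, 0.68, 0.001, 0.001]
wrist_force: [0.2, -0.1, 0.7]
width: 0.601
gripper_force: 0.0
```

```bash
cat >> h.py <<'E'
def st():
    s=observe();M=R.from_quat(s["tool_rot"]).as_matrix()
    print(round(s["time"],2),s["tcp_pos"].round(4),"yaw",np.degrees(np.arctan2(M[1,0],M[0,0])).round(2),"xtool",M[:,0].round(4),"z",M[:,2].round(4),"w",round(s["width"],3),"F",s["wrist_force"].round(1),"j",s["joint_positions"].round(2))
E
python3 -c "from h import *;st()"
```

```text
10.35 [ 0.4227 -0.1937  0.092 ] yaw 85.72 xtool [ 7.470e-02  9.972e-01 -3.000e-04] z [ 3.3e-03 -6.0e-04 -1.0e+00] w 0.601 F [ 0.2 -0.1  0.7] j [ 0.82  0.58 -0.61  2.1   0.57  0.62 -0.25]
```

Emit:
send_rows(
  commands=[
    [-0.002,-0.002,-0.03,0,0,-0.005,0.2],
    [-0.002,-0.003,-0.03,0,0,0,0.2],
    [0,0,-0.03,0,0,0,0.2],
    [0,0,0,0,0,0,0.2],
  ],
)

```text
time: 10.75
tcp_pos: [0.4196, -0.1959, 0.0464]
tool_rot: [0.736, 0.676, 0.0, 0.0]
wrist_force: [0.1, -0.7, 0.6]
width: 0.603
gripper_force: 0.0
```

```bash
python3 -c "from h import *;st()"
```

```text
10.75 [ 0.4196 -0.1959  0.0464] yaw 85.14 xtool [8.470e-02 9.964e-01 6.000e-04] z [ 6.e-04  5.e-04 -1.e+00] w 0.603 F [ 0.1 -0.7  0.6] j [ 0.77  0.66 -0.52  2.11  0.65  0.53 -0.33]
```

Close on the handle, then lift slightly.

Emit:
send_rows(
  commands=[
    [0,0,0,0,0,0,-1],
    [0,0,0,0,0,0,-1],
    [0,0,0,0,0,0,-1],
    [0,0,0,0,0,0,-1],
    [0,0,0,0,0,0,-1],
  ],
)

```text
time: 11.25
tcp_pos: [0.4198, -0.1981, 0.0482]
tool_rot: [0.738, 0.675, 0.0, 0.002]
wrist_force: [-2.3, 0.1, 7.2]
width: 0.271
gripper_force: 30.0
```

```bash
python3 -c "from h import *;st();print(observe()['gripper_force'])"
```

```text
11.25 [ 0.4198 -0.1981  0.0482] yaw 84.94 xtool [ 0.0882  0.9961 -0.0017] z [ 0.0027 -0.002  -1.    ] w 0.271 F [-2.3  0.1  7.2] j [ 0.77  0.66 -0.52  2.11  0.65  0.53 -0.33]
29.999199137091637
```

Emit:
send_rows(
  commands=[
    [0,0,0.02,0,0,0,-1],
    [0,0,0.03,0,0,0,-1],
    [0,0,0.04,0,0,0,-1],
    [0,-0.03,0.02,0,0,0,-1],
    [0,-0.05,0,0,0,0,-1],
    [0,-0.07,0,0,0,0,-1],
    [0,0,0,0,0,0,-1],
  ],
)

```text
time: 11.95
tcp_pos: [0.419, -0.2785, 0.1031]
tool_rot: [0.74, 0.673, -0.0, 0.003]
wrist_force: [-0.4, 0.2, -3.4]
width: 0.268
gripper_force: 30.0
```

```bash
python3 - <<'E'
from h import *
st()
cv2.imwrite("pics/s7.png",get_image("scene"));cv2.imwrite("pics/t7.png",get_image("top"));cv2.imwrite("pics/w7.png",get_image("wrist"))
import pickle;pickle.dump(camera_params("wrist"),open("w7.pkl","wb"))
E
```

```text
11.95 [ 0.419  -0.2785  0.1031] yaw 84.57 xtool [ 0.0946  0.9955 -0.0043] z [ 0.003  -0.0046 -1.    ] w 0.268 F [-0.4  0.2 -3.4] j [ 0.98  0.61 -0.61  2.    0.55  0.69 -0.08]
```

Emit:
send_rows(
  commands=[
    [0.044,0.01,-0.004,0,0,0.015,-1],
    [0.044,0.01,-0.004,0,0,0.015,-1],
    [0.044,0.016,-0.004,0,0,0.015,-1],
    [0.044,0.018,-0.004,0,0,0.015,-1],
    [0.044,0.018,-0.004,0,0,0.015,-1],
    [0.044,0.018,-0.004,0,0,0.014,-1],
    [0,0,0,0,0,0,-1],
  ],
)

```text
time: 12.8
tcp_pos: [0.555, -0.2236, 0.0911]
tool_rot: [0.672, 0.74, 0.003, 0.002]
wrist_force: [-0.3, 0.9, -3.4]
width: 0.271
gripper_force: 30.0
```

```bash
python3 - <<'E'
from h import *
import pickle
st()
s=observe();M=R.from_quat(s["tool_rot"]).as_matrix();p=s["tcp_pos"]
w=camera_params("wrist")
W={n:get_image(n) for n in("scene","top","wrist")}
for n in W: cv2.imwrite(f"pics/{n}8.png",W[n])
pickle.dump(w,open("w8.pkl","wb"))
pt=p+.195*M[:,0];print("tip nominal",pt)
def bl(n):
    a=cv2.imread(f"pics/{n}0.png",0);b=cv2.cvtColor(W[n],cv2.COLOR_BGR2GRAY);return a,b
out=[]
for n in("scene","top"):
    c=camera_params(n);e=proj(c,[pt,p+.12*M[:,0],[.532,-.0135,.09]]);print(n,e.round(1))
    x,y=e[0].astype(int);x0,y0=x-22,y-22
    out.append(cv2.resize(W[n][y0:y0+44,x0:x0+44],(380,380),interpolation=cv2.INTER_CUBIC));print(n,x0,y0)
e=proj(w,[pt,p+.12*M[:,0],[.532,-.0135,.107]]);print("wrist",e.round(1))
wc=W["wrist"][0:165,200:365];print(wc.shape)
out.append(cv2.resize(wc,(380,380)))
cv2.imwrite("pics/tri.png",np.vstack([np.hstack(out[:2]),]) if 0 else cv2.resize(np.hstack(out),(800,267)))
E
```

```text
12.8 [ 0.555  -0.2236  0.0911] yaw 95.5 xtool [-0.0958  0.9954  0.0014] z [ 0.0061  0.002  -1.    ] w 0.271 F [-0.3  0.9 -3.4] j [ 0.76  0.76 -0.63  1.76  0.59  0.81 -0.06]
tip nominal [ 0.53629993 -0.02948349  0.09132304]
scene [[210.2 219.5]
 [192.5 237.6]
 [212.8 215.9]]
scene 188 197
top [[290.6 204.2]
 [316.5 201.8]
 [285.  205.8]]
top 268 182
wrist [[ 248.9 -353.9]
 [ 250.2  -31.6]
 [ 234.6 -571.8]]
(165, 165, 3)
```

```bash
python3 - <<'E'
from h import *
o=[]
for n,x,y in(("scene",188,197),("top",268,182)):
    o.append(cv2.resize(cv2.imread(f"pics/{n}8.png")[y:y+44,x:x+44],(400,400),interpolation=cv2.INTER_CUBIC))
cv2.imwrite("pics/tri.png",cv2.convertScaleAbs(np.hstack(o),alpha=1.3))
E
```

```text
(no output)
```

View pics/tri.png

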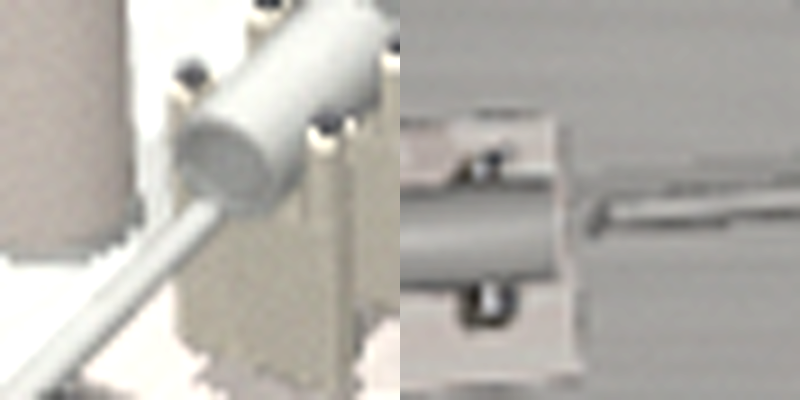

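The mouth and tip line up with prediction to within about 1 px. The scene crop has the mouth at (227,170) and the tip at (205,208); the top crop has the tip at (602,214) and the mouth row at 232. I'm correcting x, yaw and height, then advancing.

Emit:
send_rows(
  commands=[
    [-0.0106,0,-0.005,0,0,-0.006,-1],
    [0,0,0,0,0,0,-1],
    [0,0,0,0,0,0,-1],
  ],
)

```text
time: 13.25
tcp_pos: [0.5457, -0.2285, 0.0882]
tool_rot: [0.679, 0.734, 0.0, 0.001]
wrist_force: [0.2, 0.7, -3.1]
width: 0.269
gripper_force: 30.0
```

```bash
cat >> h.py <<'E'
def tip():
    s=observe();M=R.from_quat(s["tool_rot"]).as_matrix();t=s["tcp_pos"]+.195*M[:,0]-[0,0,.002]
    d=np.array([-np.sin(np.radians(4.8)),np.cos(np.radians(4.8)),0]);q=t-[.532,-.0135,.09]
    n=np.array([d[1],-d[0],0]);g=s["tcp_pos"]-[.532,-.0135,.092]
    print("tip along",(q@d).round(4),"right",(q@n).round(4),"up",q[2].round(4),"| grip right",(g@n).round(4),"up",g[2].round(4));st()
E
python3 -c "from h import *;tip()"
```

```text
tip along -0.0204 right -0.003 up -0.0042 | grip right -0.0043 up -0.0038
13.25 [ 0.5457 -0.2285  0.0882] yaw 94.42 xtool [-0.0771  0.997  -0.0016] z [ 0.0023 -0.0014 -1.    ] w 0.269 F [ 0.2  0.7 -3.1] j [ 0.77  0.76 -0.62  1.78  0.59  0.8  -0.07]
```

Emit:
send_rows(
  commands=[
    [0,0,0,0,0,0,-1],
  ],
)

```text
time: 13.35
tcp_pos: [0.5464, -0.2283, 0.0884]
tool_rot: [0.679, 0.734, 0.001, 0.002]
wrist_force: [-0.8, -0.2, -3.2]
width: 0.269
gripper_force: 30.0
```

```bash
python3 -c "from h import *;tip()"
```

```text
tip along -0.0202 right -0.0024 up -0.0039 | grip right -0.0036 up -0.0036
13.35 [ 0.5464 -0.2283  0.0884] yaw 94.45 xtool [-0.0775  0.997  -0.0015] z [ 0.0031 -0.0013 -1.    ] w 0.269 F [-0.8 -0.2 -3.2] j [ 0.77  0.76 -0.62  1.77  0.59  0.8  -0.07]
```

Emit:
send_rows(
  commands=[
    [0,0,0,0,0,0,-1],
  ],
)

```text
time: 13.45
tcp_pos: [0.5466, -0.2281, 0.0884]
tool_rot: [0.679, 0.734, 0.001, 0.002]
wrist_force: [0.3, 0.3, -4.1]
width: 0.27
gripper_force: 30.0
```

```bash
python3 - <<'E'
from h import *
tip()
for n in("scene","top"):
  im=get_image(n);cv2.imwrite(f"pics/{n}9.png",im)
tip()
# shaft/tip in top view: compare with earlier by template match of tip patch
for n,(x,y) in (("top",(284,198)),("scene",(200,212))):
  a=cv2.imread(f"pics/{n}8.png");b=cv2.imread(f"pics/{n}9.png")
  print(n);g=cv2.cvtColor(b,cv2.COLOR_BGR2GRAY)[y:y+15,x:x+26];print(g)
E
```

```text
tip along -0.0201 right -0.0022 up -0.0039 | grip right -0.0034 up -0.0036
13.45 [ 0.5466 -0.2281  0.0884] yaw 94.46 xtool [-0.0778  0.997  -0.0014] z [ 0.0033 -0.0012 -1.    ] w 0.27 F [ 0.3  0.3 -4.1] j [ 0.77  0.76 -0.62  1.77  0.59  0.8  -0.07]
tip along -0.02 right -0.0022 up -0.004 | grip right -0.0034 up -0.0037
13.55 [ 0.5466 -0.228   0.0883] yaw 94.47 xtool [-0.0779  0.997  -0.0013] z [ 0.0032 -0.0011 -1.    ] w 0.267 F [-0.1  0.8 -3.3] j [ 0.77  0.76 -0.62  1.77  0.59  0.8  -0.07]
top
[[149 116 112 125 125 123 123 122 124 123 122 122 122 123 124 123 124 124
  123 123 124 125 123 124 124 124]
 [151 120 115 125 125 124 124 124 124 125 125 124 124 124 125 124 124 125
  126 125 125 125 124 125 124 124]
 [156 132 122 126 124 127 126 127 126 128 128 128 127 127 128 126 128 128
  127 122 117 117 123 128 128 121]
 [122 135 129 125 127 128 128 122 118 119 119 120 119 119 118 120 119 119
  120 116 113 111 117 119 119 115]
 [104 139 127 115 117 118 117 115 112 112 112 112 112 112 114 114 113 113
  113 114 115 115 115 112 114 115]
 [113 135 120 108 108 111 110 111 112 112 113 113 113 1
[... 1977 characters left out ...]
11 118 112
  124 138 143 121 133 136 128 120]
 [116 108 110 112 175 177 186 188 172 137 131 132 127 124 124 125 128 125
  130 136 137 130 137 143 138 116]
 [112 110 155 159 176 187 188 177 154 122 134 137 133 131 132 130 131 131
  129 131 131 131 135 137 133 113]
 [112 112 175 180 186 186 174 154 117 118 132 132 131 132 128 131 131 134
  128 132 132 129 129 134 125 115]
 [174 180 184 189 188 175 152 116 113 127 134 132 130 129 132 130 129 130
  133 131 130 132 131 136 128 115]
 [179 196 190 187 175 151 132 133 129 133 134 132 128 130 129 130 130 129
  130 132 130 130 130 137 132 115]
 [179 190 186 175 150 128 170 150 135 132 133 134 132 133 131 131 131 130
  131 130 131 129 129 135 132 115]]
```

```bash
python3 - <<'E'
import cv2
for n in("top8","top9"):
  g=cv2.imread(f"pics/{n}.png",0);print(g[196:220,262:287:3])
g=cv2.imread("pics/top9.png",0);print(g[200:212,288:330:3])
E
```

```text
[[135 130 119 122 149 151 150 147 113]
 [147 150 138 132 147 152 141 147 115]
 [149 150 144 132 139 118 121 144 113]
 [135 137 148 131 119  78 121 148 115]
 [ 99 119 139 134  92 100 143 156 115]
 [101 132 140 143  58  79 108 109 117]
 [ 84  92 108 107  71  77  84  79 119]
 [ 79  76  87  87  97 101 103 103 118]
 [100 102 104 107 110 113 115 116 112]
 [121 113 115 118 119 121 123 125 121]
 [132 122 124 127 129 133 132 133 115]
 [143 135 139 139 139 138 138 133 113]
 [150 146 146 142 139 134 130 128 120]
 [147 136 133 133 128 126 125 122 122]
 [140 122 120 120 118 118 117 116 133]
 [134 113 112 112 112 111 109 103 139]
 [127 107 104 101 100  94  81  89 140]
 [112  90  84  76  71 119  82 131 146]
 [ 73  66 128 118  82 141  72 152 152]
 [ 54  56 149 149 101 145  75 149 151]
 [ 45  55 151 148  99 105  87 143 150]
 [ 40  57 146 144 111  54 121 145 150]
 [ 53  51 143 142 139 127 145 145 148]
 [103 117 146 143 147 151 147 146 149]]
[[135 130 118 122 148 152 150 149 115]
 [146 150 138 133 146 152 140 147 114]
 [150 149 144 131 138 116 123 144 112]
 [134 135 149 131 119  77 122 147 114]
 [ 99 1
[... 782 characters left out ...]
6 127 126 127 121 123 121 117 114 112 112 112 111]
 [126 122 118 119 118 116 117 115 111 112 113 114 113 114]
 [117 114 112 111 113 113 114 114 114 113 101  93  95 100]
 [108 110 113 112 111 100  96 100 102 107 104 105 112 108]
 [110 103  96 100 110 101 104 112 122 130 134 134 132 114]
 [124  91 113 123 133 138 138 132 129 127 128 121 104  83]
 [131  87 135 132 130 127 123 107  94  80  78  78  91  97]
 [128  80 113  98  85  78  85 110 107  96  95  99 109 115]
 [128  77  85  77 109 109 111 126 127 120 115 117 113 114]
 [128 116 115 115 130 130 128 127 126 119 116 115 115 113]
 [125 126 128 127 125 124 124 124 124 117 113 113 113 115]
 [119 121 120 120 121 120 120 121 121 112 109 110 110 111]]
```

Emit:
send_rows(
  commands=[
    [0.004,0,0.002,0,0,0,-1],
    [-0.0017,0.02,0,0,0,0,-1],
    [-0.0017,0.02,0,0,0,0,-1],
    [-0.0017,0.02,0,0,0,0,-1],
    [-0.0017,0.02,0,0,0,0,-1],
    [0,0,0,0,0,0,-1],
  ],
)

```text
time: 14.15
tcp_pos: [0.5452, -0.1853, 0.0894]
tool_rot: [0.678, 0.735, 0.001, 0.001]
wrist_force: [-0.3, 0.7, -3.7]
width: 0.265
gripper_force: 30.0
```

```bash
python3 -c "from h import *;tip()"
```

```text
tip along 0.0227 right -0.0007 up -0.0026 | grip right -0.0012 up -0.0026
14.15 [ 0.5452 -0.1853  0.0894] yaw 94.66 xtool [-8.120e-02  9.967e-01 -1.000e-04] z [ 3.e-03  1.e-04 -1.e+00] w 0.265 F [-0.3  0.7 -3.7] j [ 0.71  0.74 -0.63  1.82  0.59  0.78 -0.15]
```

Emit:
send_rows(
  commands=[
    [-0.0017,0.016,0,0,0,0,-1],
    [-0.0017,0.016,0,0,0,0,-1],
    [-0.0017,0.016,0,0,0,0,-1],
    [-0.0017,0.016,0,0,0,0,-1],
    [-0.0017,0.016,0,0,0,0,-1],
    [-0.0017,0.016,0,0,0,0,-1],
    [0,0,0,0,0,0,-1],
  ],
)

```text
time: 14.85
tcp_pos: [0.5403, -0.1427, 0.0895]
tool_rot: [0.68, 0.733, -0.001, 0.003]
wrist_force: [1.5, -6.6, -4.1]
width: 0.266
gripper_force: 30.0
```

```bash
python3 -c "from h import *;tip()"
```

```text
tip along 0.0656 right -0.001 up -0.0036 | grip right -0.0025 up -0.0025
14.85 [ 0.5403 -0.1427  0.0895] yaw 94.34 xtool [-0.0757  0.9971 -0.0055] z [ 0.0037 -0.0052 -1.    ] w 0.266 F [ 1.5 -6.6 -4.1] j [ 0.64  0.71 -0.63  1.86  0.6   0.76 -0.24]
```

Contact with the plug at 6.6 N, and it is moving. Pushing on.

Emit:
send_rows(
  commands=[
    [-0.001,0.02,0,0,0,0,-1],
    [-0.001,0.02,0,0,0,0,-1],
    [-0.001,0.02,0,0,0,0,-1],
    [-0.001,0.02,0,0,0,0,-1],
    [-0.001,0.02,0,0,0,0,-1],
  ],
)

```text
time: 15.35
tcp_pos: [0.5375, -0.0886, 0.0892]
tool_rot: [0.679, 0.734, 0.001, 0.001]
wrist_force: [0.3, -0.4, -3.3]
width: 0.268
gripper_force: 30.0
```

```bash
python3 -c "from h import *;tip()"
```

```text
tip along 0.1197 right 0.0001 up -0.0029 | grip right -0.0008 up -0.0028
15.35 [ 0.5375 -0.0886  0.0892] yaw 94.52 xtool [-7.880e-02  9.969e-01 -9.000e-04] z [ 3.e-03 -7.e-04 -1.e+00] w 0.268 F [ 0.3 -0.4 -3.3] j [ 0.56  0.7  -0.63  1.9   0.6   0.74 -0.34]
```

Emit:
send_rows(
  commands=[
    [-0.002,0.014,0,0,0,0,-1],
    [-0.002,0.014,0,0,0,0,-1],
    [-0.002,0.014,0,0,0,0,-1],
    [0,0,0,0,0,0,-1],
    [0,0,0,0,0,0,-1],
    [0,0,0,0,0,0,-1],
    [0,0,0,0,0,0,-1],
  ],
)

```text
time: 16.05
tcp_pos: [0.5346, -0.0695, 0.0892]
tool_rot: [0.679, 0.734, 0.001, 0.002]
wrist_force: [0.3, 0.6, -3.3]
width: 0.272
gripper_force: 30.0
```

```bash
python3 - <<'E'
from h import *
tip()
d=np.array([-.0837,.9965,0]);pan=np.array([.532,-.0135,.004])+.182*d
for n in("scene","top"):
    im=get_image(n);cv2.imwrite(f"pics/{n}10.png",im)
    c=camera_params(n)
    hsv=cv2.cvtColor(im,cv2.COLOR_BGR2HSV);m=((hsv[...,0]<25)&(hsv[...,1]>90)&(hsv[...,2]<140)).astype(np.uint8)
    e=proj(c,pan)[0];x,y=e.astype(int);print(n,"pan",e)
    k,l,s,ce=cv2.connectedComponentsWithStats(m)
    for i in range(1,k):
        if s[i,4]>8 and np.hypot(*(ce[i]-e))<70:print(s[i],ce[i],ray(c,ce[i],.015).round(3))
E
```

```text
tip along 0.1389 right -0.0008 up -0.0031 | grip right -0.0021 up -0.0028
16.05 [ 0.5346 -0.0695  0.0892] yaw 94.42 xtool [-0.0771  0.997  -0.0015] z [ 0.003  -0.0013 -1.    ] w 0.272 F [ 0.3  0.6 -3.3] j [ 0.52  0.69 -0.63  1.91  0.6   0.73 -0.38]
scene pan [248.0630285  205.55638918]
[291 160  19  11  27] [299.37037037 164.85185185] [[0.54  0.434 0.015]]
[240 194   6   9  31] [242.22580645 197.61290323] [[0.49  0.178 0.015]]
[208 201  14   9  57] [213.56140351 204.40350877] [[0.443 0.105 0.015]]
[246 200   5   6  23] [247.95652174 202.73913043] [[0.517 0.166 0.015]]
[178 202  14   6  30] [183.63333333 204.73333333] [[0.375 0.056 0.015]]
[183 208   4   7  14] [184.07142857 210.57142857] [[0.394 0.036 0.015]]
[200 210   7   4   9] [203.         211.22222222] [[0.438 0.063 0.015]]
[206 216   5   8  16] [207.75  219.625] [[0.471 0.042 0.015]]
top pan [222.43315101 213.32864645]
[223 211   8   6  44] [226.18181818 213.45454545] [[0.516 0.156 0.015]]
```

The plug shows in the pan: the top view blob at (226,213) and the scene blob at about (246,200) both ray-cast to about (0.517, 0.16) on the pan floor. Drawing the rod out.

Emit:
send_rows(
  commands=[
    [0.0036,-0.04,0,0,0,0,-1],
    [0.0036,-0.043,0,0,0,0,-1],
    [0.0036,-0.043,0,0,0,0,-1],
    [0.0036,-0.043,0,0,0,0,-1],
  ],
)

```text
time: 16.55
tcp_pos: [0.5418, -0.1545, 0.0892]
tool_rot: [0.679, 0.734, 0.001, 0.002]
wrist_force: [0.8, 1.2, -4.0]
width: 0.27
gripper_force: 30.0
```

```bash
python3 -c "from h import *;tip()"
```

```text
tip along 0.0536 right -0.0009 up -0.0031 | grip right -0.0021 up -0.0028
16.55 [ 0.5418 -0.1545  0.0892] yaw 94.46 xtool [-0.0777  0.997  -0.0014] z [ 0.003  -0.0011 -1.    ] w 0.27 F [ 0.8  1.2 -4. ] j [ 0.66  0.72 -0.63  1.85  0.6   0.76 -0.21]
```

Emit:
send_rows(
  commands=[
    [0.0036,-0.043,0,0,0,0,-1],
    [0.0036,-0.043,0,0,0,0,-1],
    [0.0036,-0.043,0,0,0,0,-1],
    [0.0036,-0.043,0,0,0,0,-1],
    [0.0036,-0.043,0,0,0,0,-1],
    [0,0,0,0,0,0,-1],
  ],
)

```text
time: 17.15
tcp_pos: [0.5501, -0.2657, 0.0888]
tool_rot: [0.681, 0.732, -0.0, 0.002]
wrist_force: [-0.5, -1.2, -4.3]
width: 0.265
gripper_force: 30.0
```

```bash
python3 -c "from h import *;tip()"
```

```text
tip along -0.0578 right -0.0009 up -0.0039 | grip right -0.0031 up -0.0032
17.15 [ 0.5501 -0.2657  0.0888] yaw 94.16 xtool [-0.0725  0.9974 -0.0039] z [ 0.0027 -0.0037 -1.    ] w 0.265 F [-0.5 -1.2 -4.3] j [ 0.81  0.78 -0.62  1.72  0.59  0.83 -0.01]
```

Emit:
send_rows(
  commands=[
    [-0.0434,0.0,0.004,0,0,-0.0134,-1],
    [-0.0434,0.0,0.004,0,0,-0.0134,-1],
    [-0.0434,0.0,0.004,0,0,-0.0134,-1],
    [-0.0434,0.0,0.004,0,0,-0.0134,-1],
    [-0.0434,0.0,0.004,0,0,-0.0134,-1],
    [-0.0434,0.0,0.004,0,0,-0.0134,-1],
    [0,0,0,0,0,0,-1],
    [0,0,0,0,0,0,-1],
  ],
)

```text
time: 17.95
tcp_pos: [0.4208, -0.2607, 0.1015]
tool_rot: [0.736, 0.677, 0.001, 0.002]
wrist_force: [0.4, 0.0, -3.4]
width: 0.271
gripper_force: 30.0
```

```bash
python3 -c "from h import *;st()"
```

```text
17.95 [ 0.4208 -0.2607  0.1015] yaw 85.28 xtool [ 0.0823  0.9966 -0.0014] z [ 0.0035 -0.0017 -1.    ] w 0.271 F [ 0.4  0.  -3.4] j [ 0.95  0.6  -0.62  2.02  0.55  0.68 -0.1 ]
```

Emit:
send_rows(
  commands=[
    [-0.0005,0.0313,0,0,0,-0.002,-1],
    [-0.0005,0.0313,0,0,0,0,-1],
    [-0.0005,0.0313,0,0,0,0,-1],
    [-0.0005,0.0313,-0.015,0,0,0,-1],
    [0,0,-0.02,0,0,0,-1],
    [0,0,0,0,0,0,-1],
    [0,0,0,0,0,0,-1],
  ],
)

```text
time: 18.65
tcp_pos: [0.4199, -0.199, 0.0835]
tool_rot: [0.737, 0.676, 0.0, 0.001]
wrist_force: [0.8, -0.2, -3.0]
width: 0.267
gripper_force: 30.0
```

```bash
python3 - <<'E'
from h import *
st()
# rod vs rest in top view: handle dark blob now and at start
for n in("top0",None):
    g=cv2.imread("pics/top0.png",0) if n else cv2.cvtColor(get_image("top"),cv2.COLOR_BGR2GRAY)
    if n is None: cv2.imwrite("pics/top11.png",g)
    print(g[230:252,276:310:2])
E
```

```text
18.65 [ 0.4199 -0.199   0.0835] yaw 85.0 xtool [ 0.0871  0.9962 -0.0014] z [ 0.0026 -0.0016 -1.    ] w 0.267 F [ 0.8 -0.2 -3. ] j [ 0.82  0.6  -0.59  2.1   0.59  0.6  -0.27]
[[117 116 117 114 115 115 114 114 114 114 115 115 114 116 115 115 116]
 [117 117 116 118 117 115 116 115 115 115 116 115 114 113 113 113 114]
 [118 119 117 117 118 117 117 117 117 115 116 115 115 117 116 114 115]
 [117 115 115 116 115 116 116 116 116 116 115 110 100  98  86 114 114]
 [113 114 115 114 113 113 113 114 113 113 114  97 127 124 119 128 108]
 [108 104 106 114 114 113 112 112 112 112 113  83 146 142 143 144 125]
 [107 104 104 110 110 107 107 106 114 112 114  74 144 141 141  98 132]
 [112 109  78  79  80  99 107 107 111 108 108  72 145 141 146  35 130]
 [105 107  71  88  76  79  78  76  95 104 105  75 148 144 150  63 129]
 [108 115  96 132 120 104  94  87  94  89  81  57 106 109 112  79 142]
 [103 120  92 121 124 125 129 130 126 114 102  91  91  90  83  76 116]
 [ 94 118  93  97  86 100 109 117 118 122 124 128 125 122 107 102  97]
 [102 110 110 109 100 102 103  96  97  95 101 108 112 116 119 124 123]
 [1
[... 1499 characters left out ...]
123 115 112 108 110 115  96  96  97 109 116 120 128 130 129]
 [114 116 124 126 126 124 125 124 112 111 109 121 136 117 108 101 105]
 [115 119 124 125 125 124 122 123 122 123 123 136 155 146 107 119 134]
 [112 119 124 125 122 124 122 121 123 121 123 133 151 152 106 137 156]
 [116 115 123 124 121 122 120 120 121 121 123 134 151 152 106 100 144]
 [116 117 123 125 123 123 122 123 124 120 124 133 151 151 108  61 149]
 [112 127 126 127 124 124 125 125 124 123 125 132 151 151 128 122 135]
 [108 124 123 123 122 122 121 121 121 120 122 132 155 155 152 154 142]
 [117 124 122 123 122 122 123 122 121 120 121 127 126 125 123 135 134]
 [123 126 125 124 124 123 123 123 122 121 120 120 111 114 104 110 109]]
```

The tip column and row match the start picture. Lowering into the forks.

Emit:
send_rows(
  commands=[
    [0,0.001,-0.025,0,0,0,-1],
    [0,0,-0.025,0,0,0,-1],
    [0,0,-0.015,0,0,0,-1],
    [0,0,0,0,0,0,-1],
  ],
)

```text
time: 19.1
tcp_pos: [0.4186, -0.1975, 0.0498]
tool_rot: [0.737, 0.676, -0.0, 0.0]
wrist_force: [0.8, 0.4, -4.2]
width: 0.271
gripper_force: 30.0
```

```bash
python3 -c "from h import *;st()"
```

```text
19.1 [ 0.4186 -0.1975  0.0498] yaw 85.04 xtool [ 8.650e-02  9.963e-01 -5.000e-04] z [ 4.e-04 -5.e-04 -1.e+00] w 0.271 F [ 0.8  0.4 -4.2] j [ 0.78  0.66 -0.53  2.11  0.65  0.54 -0.33]
```

Lower the last bit until it seats, then release.

Emit:
send_rows(
  commands=[
    [0.002,0,-0.004,0,0,0,-1],
    [0,0,0,0,0,0,-1],
  ],
)

```text
time: 19.3
tcp_pos: [0.4209, -0.1979, 0.0492]
tool_rot: [0.737, 0.676, 0.001, 0.002]
wrist_force: [0.5, -0.2, -2.9]
width: 0.267
gripper_force: 30.0
```

```bash
python3 -c "from h import *;st()"
```

```text
19.3 [ 0.4209 -0.1979  0.0492] yaw 85.04 xtool [ 0.0865  0.9963 -0.0013] z [ 0.0032 -0.0016 -1.    ] w 0.267 F [ 0.5 -0.2 -2.9] j [ 0.77  0.66 -0.53  2.11  0.65  0.54 -0.33]
```

Emit:
send_rows(
  commands=[
    [0,0,0,0,0,0,0.2],
    [0,0,0,0,0,0,0.2],
    [0,0,0,0,0,0,0.2],
    [0,0,0,0,0,0,0.2],
  ],
)

```text
time: 19.7
tcp_pos: [0.4208, -0.198, 0.0495]
tool_rot: [0.737, 0.676, 0.001, 0.002]
wrist_force: [0.1, -0.4, -0.6]
width: 0.593
gripper_force: 0.0
```

Emit:
send_rows(
  commands=[
    [0,0,0.03,0,0,0,0.2],
    [0,0,0.06,0,0,0,0.2],
    [0,0,0.09,0,0,0,0.2],
    [0,0,0.09,0,0,0,0.2],
    [0,0,0.09,0,0,0,0.2],
    [0,0,0.03,0,0,0,0.2],
    [0,0,0,0,0,0,0.2],
  ],
)

```text
time: 20.4
tcp_pos: [0.4219, -0.1986, 0.2465]
tool_rot: [0.737, 0.676, 0.001, 0.004]
wrist_force: [0.3, 0.3, 0.7]
width: 0.602
gripper_force: 0.0
```

```bash
python3 - <<'E'
from h import *
st()
w=camera_params("wrist");im=get_image("wrist");cv2.imwrite("pics/w12.png",im);g=cv2.cvtColor(im,cv2.COLOR_BGR2GRAY)
e=proj(w,[[.4157,-.2462,.057],[.4234,-.1661,.057]]);print("expected handle ends",e)
x=int(e[1,0]);m=np.zeros_like(g);m[100:300,x-40:x+40]=(g[100:300,x-40:x+40]<60)*255
for c in cv2.findContours(m,0,2)[0]:
    if cv2.contourArea(c)>200:print(cv2.boundingRect(c),cv2.minAreaRect(c))
S=get_image("scene");T=get_image("top");cv2.imwrite("pics/scene12.png",S);cv2.imwrite("pics/top12.png",T)
a=cv2.imread("pics/top0.png",0);b=cv2.cvtColor(T,cv2.COLOR_BGR2GRAY)
print(b[233:245,276:310:2])
# valve bar and plug in top
t=camera_params("top");d=np.array([-.0837,.9965,0])
m=np.zeros_like(b);m[195:222,235:262]=(b[195:222,235:262]<60)*255
for c in cv2.findContours(m,0,2)[0]:
    if cv2.contourArea(c)>15:print("bar",cv2.minAreaRect(c))
hsv=cv2.cvtColor(T,cv2.COLOR_BGR2HSV);m=((hsv[...,0]<25)&(hsv[...,1]>90)&(hsv[...,2]<140)).astype(np.uint8)[195:235,205:240]
y,xx=np.nonzero(m);print("plug",len(y),ray(t,(205+xx.mean(),195+y.mean()),.015))
E
```

```text
20.4 [ 0.4219 -0.1986  0.2465] yaw 85.0 xtool [ 0.0872  0.9962 -0.0041] z [ 0.007  -0.0047 -1.    ] w 0.602 F [0.3 0.3 0.7] j [ 1.02  0.34 -0.8   1.99  0.3   0.93 -0.02]
expected handle ends [[249.39019459 210.25228634]
 [249.62930293 136.60273567]]
(242, 188, 19, 23) ((251.0, 199.0), (18.0, 22.0), 0.0)
(242, 137, 21, 50) ((252.0, 161.5), (49.0, 20.0), 90.0)
[[126 126 126 126 126 126 126 126 118 113 114 112 100 101  88 109 112]
 [123 124 125 124 123 122 125 124 116 112 110 101 137 137 131 136 106]
 [116 113 114 116 120 123 122 123 108 108 111  84 157 153 156 158 132]
 [115 111 114 115 115 118 115 115 109 111 110  75 154 150 154 108 142]
 [121 117  86  81  88  87 118 117 117 115 113  77 156 150 157  39 140]
 [114 117  82  90  96  76  87  83  83 103 113  81 161 156 163  67 138]
 [117 124 115 143 138 124 108  99  93 104  99  72 113 115 114  85 153]
 [111 129 112 129 131 135 137 140 141 137 116  99  93  92  84  92 121]
 [104 127 115  96  97  99 110 118 126 131 123 118 120 120 119 113 105]
 [110 118 125 115 111 110 112 108  98  98  94  95 101 106 111 115 115]
 [115 118 127 126 125 127 125 115 106 104 102 115 133 137 103  93  97]
 [114 119 125 125 126 124 124 112 111 114 112 132 155 155 107 116 134]]
plug 45 [[0.5153799  0.15646746 0.015     ]]
```

```bash
python3 - <<'E'
from h import *
a=cv2.imread("pics/top0.png",0);b=cv2.imread("pics/top12.png",0)
print(b[198:220,240:262])
A=cv2.imread("pics/top0.png");B=cv2.imread("pics/top12.png")
# bystander shifts by template matching
for n,(x,y) in dict(bottle=(268,244),jar=(181,287),cup=(192,138),spare=(260,146),bonbon=(337,212),mould=(344,175),scraper=(290,127),brush=(136,187)).items():
    r=cv2.matchTemplate(B[y-26:y+27,x-26:x+27],A[y-16:y+17,x-16:x+17],cv2.TM_CCOEFF_NORMED);print(n,np.round(r.max(),2),np.array(cv2.minMaxLoc(r)[3])-10)
E
```

```text
[[149 155 155 152 153 150 150 149 151 151 151 150 151 151 153 154 147 146
  136 130 135 147]
 [142 114 138 150 150 151 151 150 150 149 150 151 150 150 151 151 152 154
  143 132 131 128]
 [131  98 134 153 152 151 150 151 151 151 149 151 150 151 150 150 151 152
  149 141 136 113]
 [144 139 149 151 151 150 151 150 150 149 150 150 149 151 150 151 151 150
  152 154 117  80]
 [152 152 151 151 150 151 151 149 151 151 150 152 150 152 151 150 151 151
  151 156 116  62]
 [152 151 150 150 150 150 151 150 151 151 153 151 151 151 152 151 151 150
  151 154 147 107]
 [150 151 151 151 150 152 151 152 152 154 154 156 157 157 157 157 153 151
  151 152 158 128]
 [153 153 156 157 158 157 158 159 150 138 136 124 119 122 126 112 142 155
  151 151 154 146]
 [158 135 123 116 113 109 107 108  97  87  83  70  66  68  72  55 100 144
  153 151 152 154]
 [131  86  74  65  61  55  51  54  53  56  57  58  60  59  59  55  75 137
  154 152 151 153]
 [ 75  54  64  65  66  67  67  69  69  69  68  69  71  71  69  64  78 139
  154 150 150 152]
 [ 40  52  69  69  69  68  68  68  67  65  64  60  56  54  44  37  87 141
  1
[... 376 characters left out ...]
50 153 150]
 [154 151 150 152 151 151 151 151 152 150 151 151 150 149 151 150 151 151
  150 150 157 124]
 [138 152 152 151 149 152 150 151 150 152 150 150 151 151 150 150 150 151
  149 152 158 105]
 [130 154 151 150 150 151 149 151 150 150 151 151 151 151 150 150 149 150
  151 153 156 100]
 [148 151 151 150 150 150 150 150 151 150 150 150 151 149 150 150 151 151
  151 148 146  95]
 [153 150 152 150 151 151 151 150 151 151 150 150 150 150 149 150 152 152
  156 151 152 103]
 [154 152 151 149 149 150 150 150 150 150 151 150 152 149 151 152 153 143
  111 112 143 126]]
bottle 0.99 [0 0]
jar 1.0 [0 0]
cup 1.0 [0 0]
spare 1.0 [0 0]
bonbon 0.85 [0 0]
mould 1.0 [0 0]
scraper 1.0 [0 0]
brush 1.0 [0 0]
```

The bar lies along the tube, the rod is seated, the plug is in the pan and nothing else has moved.

```bash
python3 -c "from plant import *;print(sign_off())"
```

```text
the job is handed in; nothing more can be done
None
```

I handed the job in at about 20 s, without a verdict back: my last camera checks showed the valve at three pips, the plug in the catch pan, the rod back in its rest and let go, and nothing else moved.

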